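Make up a wheel-bearing kit and an oil-change kit

TASK

Make up two repair kits from the parts standing on the bench. In the tray with three compartments put the large wheel bearing in the largest compartment, the domed dust cap in the middle-sized one and the hexagonal hub nut in the smallest; in the tray with two compartments put the oil filter in the larger and the drain plug in the smaller. Each part must stand flat on its compartment's floor, the same way up as it was found, set down rather than dropped, and the small bearing, the tin and the socket stay where they are.

Things in the scene. Friction and masses are not known exactly. Their poses are not given: they have to be found in the camera images.
- tray3: Kit tray of grey plastic with THREE compartments in a row, 240 mm long (along its x) and 96 mm wide (y), standing fast on the bench. Origin: centre of the underside, z up. Floor 3 mm thick; outer walls and dividers 3 mm thick, their tops 10 mm above the bench. Every compartment is 90 mm wide inside (y); along x: the largest is 92 mm long, centred at x = -71 mm; the middle-sized 76 mm, centred at x = +16 mm; the smallest 60 mm, centred at x = +87 mm.
- tray2: Kit tray of the same grey plastic with TWO compartments in a row, 161 mm long (along its x) and 96 mm wide (y), standing fast on the bench. Origin: centre of the underside, z up. Floor 3 mm thick; walls and divider 3 mm thick, tops 10 mm above the bench. Both compartments are 90 mm wide inside (y); along x: the larger is 92 mm long, centred at x = -31.5 mm; the smaller 60 mm, centred at x = +47.5 mm.
- bearing: Large wheel bearing of steel with black seals, lying flat as a thick ring: 64 mm outside diameter, 34 mm bore, 34 mm high, about 0.4 kg. Its origin is the centre of its underside, z up.
- oil_filter: Spin-on oil filter, a grey metal canister standing upright: 66 mm diameter at its foot rim (lowest 6 mm), 64 mm above (small ribs at 48 to 60 mm height reach 66 mm, to the eye only), rounded shoulder, and a dark hexagonal boss (24 mm across flats, 8 mm high) in the middle of the top, 78 mm high over all, about 0.3 kg. Its origin is the centre of its underside, z up.
- dust_cap: Domed wheel-hub dust cap of aluminium, standing dome upwards: 50 mm diameter with straight sides from 5 to 27 mm height (52 mm rim in the lowest 4 mm), domed top, 42 mm high, about 80 g. Its origin is the centre of its underside, z up.
- hub_nut: Steel hexagonal hub nut lying flat, black threaded hole on top: 36 mm across flats, 41.6 mm across corners, 30 mm high, about 0.16 kg. Two of its flats face along its +x and -x, the others every 60 degrees. Its origin is the centre of its underside, z up.
- drain_plug: Steel drain plug standing on its hexagonal head with the threaded shank up: head 32 mm across flats, 37 mm across corners, 14 mm high; round shank 24 mm diameter on its axis, from 14 to 44 mm height; about 0.17 kg. Its origin is the centre of its underside, z up.
- small_bearing: Small bearing, not wanted, to be left where it is: steel ring with black seals lying flat, 44 mm outside diameter, 20 mm bore, 18 mm high. Its origin is the centre of its underside, z up.
- tin: Round closed steel tin with an overlapping lid, not wanted, to be left where it is: 60 mm diameter (plain flat lid 63 mm), 45 mm high. Its origin is the centre of its underside, z up.
- socket: Plain steel spanner socket, an upright tube open at the top, not wanted, to be left where it is: 30 mm diameter, 62 mm high. Its origin is the centre of its underside, z up.

How it is judged:
By the outcome, as a careful person would: the job done as asked, in the order asked, and still so for the second after the job is handed in, with the robot touching nothing.
It also fails if it takes over 134 s, if anything falls off the work surface, if the arm or the gripper's body presses on something with over 40 N, if the wrist force passes 120 N, or if a joint passes its speed limit or range.

ROBOT

A 6-joint arm with a two-finger parallel gripper is mounted at the origin on the work surface. World frame = base frame: x ahead of the robot, y to its left, z up, the work surface at z = 0. Lengths are in m, angles in rad, forces in N, time in s.
With the tool pointing down it reaches from about 0.35 to 1 m from the base axis. Payload 7.1 kg.
Tool frame: the origin (TCP) lies at the very end of the fingers, on their centre line; the grasp point (between the pads) lies r.grip_depth behind it (r.grip_depth is the distance from the TCP to the grasp point, in m); z points along the fingers, y is the line along which they close (so a half turn about z gives the same grasp; the last joint's range is limited). The gripper opens to 85 mm and grips with 20 to 120 N. Pads are 22 mm wide; open, the fingers measure 114 mm over their backs; the gripper's body (76 mm by 85 mm) begins 54 mm behind the grasp point. The pads swing forward as they close: fully open they stand 13 mm farther back than shut.
Start: joints at [1.3, 0.423, 1.63, -0, 1.089, -0.019], TCP at [0.156, 0.605, 0.231] pointing down, gripper open.
Joint ranges: [-3, 3], [-0.9, 2.11], [0.09, 2.58], [-1.31, 4.45], [0.11, 2.69], [-2.54, 2.54]. Speed limits (rad/s): [2.39, 2.39, 3.01, 3.14, 3.14, 3.14].

INTERFACE

Orientations are given as a unit quaternion [x, y, z, w].
In Python, from bench import r, jaws, optics, ticket, read_t, read_joint_pos, read_joint_vel, read_tau, read_tool_pos, read_tool_rot, read_contact_force, read_torque, read_grip_width, read_finger_force gives the robot as it stands. Calls block until the motion is done:
- r.move_to(position, orientation): joint-space move of the TCP to a pose.
- r.move_straight(position, orientation=None, speed=0.15, f_stop=None): straight line of the TCP; orientation=None keeps the orientation; speed is the mean speed in m/s. With f_stop (N) it stops when the force on the tool has changed by that much, and returns True; else False.
- r.move_j(angles): joint-space move.
- jaws.command_gripper(opening, f_grip=None): finger opening in m; f_grip is the grip in N (None keeps the last); returns when the fingers have stopped.
- r.dwell(seconds).
- r.ik(position, orientation): joint angles nearest the present ones, or None.
- optics.camera(name): name is "scene" or "top" or "wrist"; returns the picture (420x560x3 uint8, red, green, blue); there is no depth.
- optics.get_calibration(name): a dict with "K" (3x3 intrinsics, pixels), "R" (3x3) and "t" (3): a world point X has camera coordinates R X + t; the wrist camera has in their place "hand_eye" (4x4, takes a point from camera to tool coordinates, whose origin is the TCP and whose axes are the flange's). Camera axes: x right, y down, z forward; pixel columns grow to the right and rows downward; lengths in m; the calibration is good to about 2 mm. A picture is of the moment at which its call begins: read the wrist's pose just before it. get_calibration takes no time and is no camera call.
A pose or a line that the arm cannot do raises r.Unreachable and nothing moves.
- ticket.hand_in(): hands the job in; it is judged then, once.
Readings, each from a call of its own:
- read_t(): time.
- read_joint_pos(): joint angles.
- read_joint_vel(): joint speeds.
- read_tau(): joint torques, N m.
- read_tool_pos(): TCP position.
- read_tool_rot(): TCP orientation.
- read_contact_force(): force on the tool from outside, world axes, zero at the start.
- read_torque(): the same for the moment, N m.
- read_grip_width(): finger opening in m.
- read_finger_force(): force on a finger pad.
Only numpy, scipy, OpenCV 4.12 (cv2) and the standard library are available. Lean on these libraries where they do the work, as an engineer would, in place of code of your own. Each camera call takes 0.05 s, during which the arm holds its last target. There are 200 camera calls.

## Working session

There is one attempt and no reset: what is moved stays moved. The work goes in short steps, each a Python script; the robot and the scene stay as the last script left them, time stands still between calls to the robot, and variables do not carry over. Pictures are saved under pics/ and viewed, at most 14 in all, crops included, and the job is handed in when it is done.

```bash
ls; mkdir -p pics; python3 - <<'E'
from bench import *
import cv2,numpy as np
for n in("scene","top"):
    im=optics.camera(n); cv2.imwrite(f"pics/{n}0.png",im[:,:,::-1])
    c=optics.get_calibration(n); print(n,np.round(c["K"],1).tolist(),np.round(c["R"],3).tolist(),np.round(c["t"],3).tolist())
print(np.round(optics.get_calibration("wrist")["hand_eye"],3).tolist(),np.round(optics.get_calibration("wrist")["K"],0).tolist(),r.grip_depth,read_t(),read_tool_rot())
E
```

```text
pics
scene [[535.7, 0.0, 280.8], [0.0, 535.7, 210.0], [0.0, 0.0, 1.0]] [[0.694, 0.72, 0.01], [0.464, -0.436, -0.771], [-0.551, 0.539, -0.637]] [-0.391, -0.213, 1.488]
top [[512.0, 0.0, 277.7], [0.0, 512.0, 213.4], [0.0, 0.0, 1.0]] [[-0.006, -1.0, 0.005], [-0.978, 0.004, -0.207], [0.207, -0.007, -0.978]] [-0.015, 0.562, 1.135]
[[-0.0, -0.962, -0.272, 0.069], [1.0, -0.0, 0.001, 0.001], [-0.001, -0.272, 0.962, -0.142], [0.0, 0.0, 0.0, 1.0]] [[304.0, 0.0, 280.0], [0.0, 304.0, 204.0], [0.0, 0.0, 1.0]] 0.0187 0.1 [ 1.25564246e-01  9.92085228e-01 -7.15988681e-04 -9.43938164e-05]
```

View pics/top0.png

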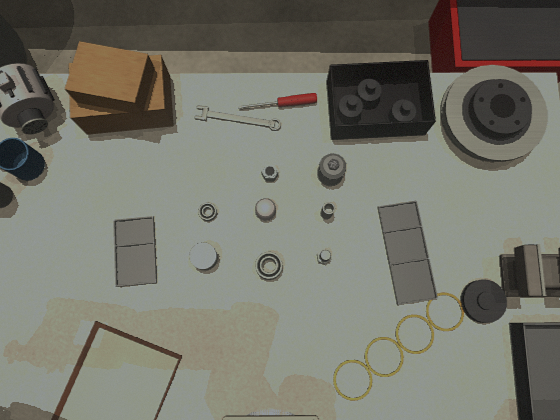

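View pics/scene0.png

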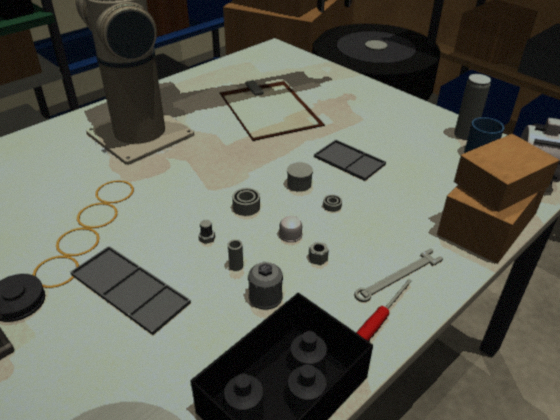

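The top view shows, left to right: tray2 (136,252), small bearing (208,212), tin (204,256), dust cap (265,209), hub nut (270,173), bearing (269,266), socket (328,211), filter (332,168), plug (325,256) and tray3 (407,253). In both trays the largest compartment faces the robot. I'll take a closer look with the wrist camera from the centre.

```bash
cat > h.py <<'E'
from bench import *
import numpy as np,cv2
from scipy.spatial.transform import Rotation as Ro
def down(yaw):  # tool z down; tool y (closing line) at angle yaw from world y
    return (Ro.from_euler('z',yaw)*Ro.from_quat([1,0,0,0])).as_quat()
def wristpose():
    T=np.eye(4);T[:3,:3]=Ro.from_quat(read_tool_rot()).as_matrix();T[:3,3]=read_tool_pos()
    return T@optics.get_calibration("wrist")["hand_eye"]
def cam(name,T=None):
    c=optics.get_calibration(name)
    if name=="wrist": return c["K"],T[:3,:3],T[:3,3]
    return c["K"],c["R"].T,-c["R"].T@c["t"]
def ray(px,z,name,T=None):
    K,R,o=cam(name,T); d=np.linalg.solve(K,np.column_stack([np.atleast_2d(px),np.ones(len(np.atleast_2d(px)))]).T); d=(R@d).T
    return o+d*((z-o[2])/d[:,2])[:,None]
def proj(X,name,T=None):
    K,R,o=cam(name,T); p=(K@R.T@(np.atleast_2d(X)-o).T).T
    return p[:,:2]/p[:,2:]
E
python3 - <<'E'
from h import *
px=dict(bearing=(269,266,.034),cap=(265,209,.02),nut=(270,173,.03),filt=(332,166,.078),plug=(325,254,.03),tray3=(407,253,.01),tray2=(136,252,.01),tin=(204,256,.045),sb=(208,212,.018),sock=(328,209,.062))
for k,(u,v,z) in px.items(): print(k,ray((u,v),z,"top")[0].round(3))
best=None
for yaw in (0,np.pi/2,np.pi,-np.pi/2):
    q=r.ik([.48,0,.33],down(yaw)); print(yaw,q)
    if q is not None:
        d=abs(np.array(q)-read_joint_pos()).max()
        T=np.eye(4);T[:3,:3]=Ro.from_quat(down(yaw)).as_matrix();T[:3,3]=[.48,0,.33];T=T@optics.get_calibration("wrist")["hand_eye"]
        print(T[:3,3],T[:3,2])
r.move_to([.46,-.02,.34],down(0))
T=wristpose();im=optics.camera("wrist");np.save("T1.npy",T);cv2.imwrite("pics/w1.png",im[:,:,::-1]);print(read_t(),T[:3,3])
E
```

```text
bearing [0.442 0.003 0.034]
cap [0.582 0.012 0.02 ]
nut [ 0.669 -0.     0.03 ]
filt [ 0.671 -0.146  0.078]
plug [ 0.47  -0.129  0.03 ]
tray3 [ 0.474 -0.327  0.01 ]
tray2 [0.48 0.32 0.01]
tin [0.465 0.153 0.045]
sb [0.575 0.15  0.018]
sock [ 0.572 -0.136  0.062]
0 [-2.47942070e-02  9.35334922e-02  1.83419147e+00 -4.44089210e-16
  1.21386769e+00  1.54600212e+00]
[ 0.54906534 -0.00078778  0.47209036] [-2.72002160e-01 -7.90386424e-04 -9.62296316e-01]
1.5707963267948966 [-2.47942070e-02  9.35334922e-02  1.83419147e+00 -4.44089210e-16
  1.21386769e+00 -2.47942070e-02]
[0.48078778 0.06906534 0.47209036] [ 7.90386424e-04 -2.72002160e-01 -9.62296316e-01]
3.141592653589793 [-2.47942070e-02  9.35334922e-02  1.83419147e+00 -4.44089210e-16
  1.21386769e+00 -1.59559053e+00]
[0.41093466 0.00078778 0.47209036] [ 2.72002160e-01  7.90386424e-04 -9.62296316e-01]
-1.5707963267948966 None
2.65 [ 0.52859213 -0.01855885  0.48195717]
```

View pics/w1.png

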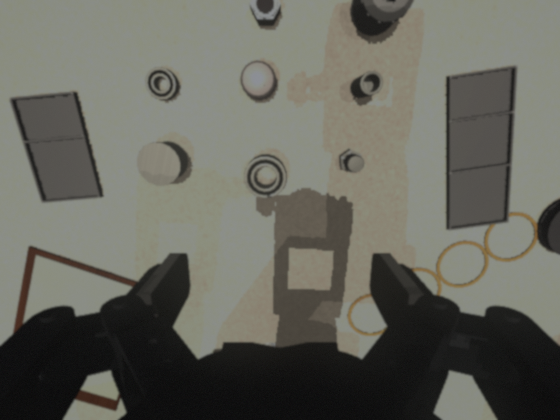

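The wrist view shows both trays whole, at about (60,147) and (480,147). It also shows the bearing (267,174), plug (352,160) and cap (259,78), with the nut and filter at the upper edge. Next I'll measure the trays by contour and enlarge the parts.

```bash
python3 - <<'E'
from h import *
T=np.load("T1.npy");w=cv2.imread("pics/w1.png");t=cv2.imread("pics/top0.png")
seeds=dict(tray3=([.474,-.327,.01]),tray2=([.48,.32,.01]))
for name,im in(("wrist",w),("top",t)):
  g=cv2.cvtColor(im,cv2.COLOR_BGR2GRAY)
  for k,s in seeds.items():
    u=proj(s,name,T)[0]
    m=(g<115).astype(np.uint8);m=cv2.morphologyEx(m,cv2.MORPH_CLOSE,np.ones((5,5)))
    cs,_=cv2.findContours(m,cv2.RETR_EXTERNAL,cv2.CHAIN_APPROX_NONE)
    c=[c for c in cs if cv2.pointPolygonTest(c,(float(u[0]),float(u[1])),False)>=0]
    print(name,k,len(c))
    if c:
      X=ray(c[0][:,0,:].astype(float),.01,name,T)
      (cx,cy),(a,b),an=cv2.minAreaRect((X[:,:2]*1000).astype(np.float32)); P=cv2.boxPoints(((cx,cy),(a,b),an))
      e=P[1]-P[0] if np.linalg.norm(P[1]-P[0])>np.linalg.norm(P[2]-P[1]) else P[2]-P[1]
      e=e*np.sign(e[0]); print(round(cx,1),round(cy,1),round(a,1),round(b,1),"long axis deg",np.degrees(np.arctan2(e[1],e[0])).round(1))
A=cv2.resize(t[145:295,190:350],None,fx=2.5,fy=4,interpolation=cv2.INTER_CUBIC)
B=cv2.resize(w[0:200,230:430],None,fx=2,fy=3,interpolation=cv2.INTER_CUBIC)
cv2.imwrite("pics/c1.png",np.clip(np.hstack([A,B])*1.5,0,255))
E
```

```text
wrist tray3 1
275.1 -17.7 652.7 1122.9 long axis deg -89.9
wrist tray2 1
484.0 320.9 161.1 103.9 long axis deg 5.3
top tray3 1
472.1 -329.6 253.4 103.9 long axis deg 8.8
top tray2 1
482.1 322.5 163.9 97.8 long axis deg 5.2[ WARN:0@0.160] global loadsave.cpp:1063 imwrite_ Unsupported depth image for selected encoder is fallbacked to CV_8U.
```

View pics/c1.png

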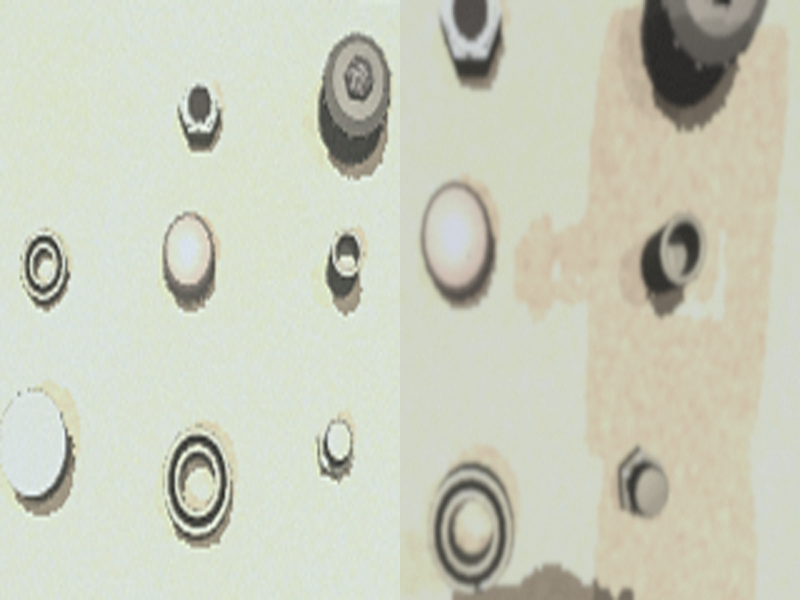

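```bash
python3 - <<'E'
from h import *
T=np.load("T1.npy");p=lambda a,z,n:print(n,ray(a,z,n,T)[:,:2].round(4).tolist())
for k,z,a,b in[("bearing",.034,(269.6,265.5),(266.5,174)),("cap",.02,(265.6,210),(259,80.5)),("nut",.03,(270.4,170.5),None),("filt",.078,(333.2,164.3),None),("plug",.044,(326,255),(355.5,162.3))]:
  print(k);p(a,z,"top"); b and p(b,z,"wrist")
C=np.array([(447,76),(516,67),(508,220),(448,229)],float);X=ray(C,.01,"wrist",T)[:,:2]
print(X.round(3).tolist(),X.mean(0),[np.linalg.norm(X[i]-X[(i+1)%4]).round(3) for i in range(4)],np.degrees(np.arctan2(*((X[0]+X[1]-X[2]-X[3])[::-1]))))
w=cv2.imread("pics/w1.png",0);m=(w<115).astype(np.uint8);m[:,:435]=0;m[:,522:]=0;m[235:]=0
m=cv2.morphologyEx(m,cv2.MORPH_OPEN,np.ones((7,7)));c=max(cv2.findContours(m,0,cv2.CHAIN_APPROX_NONE)[0],key=cv2.contourArea)
print(cv2.minAreaRect((ray(c[:,0].astype(float),.01,"wrist",T)[:,:2]*1000).astype(np.float32)))
E
```

```text
bearing
top [[0.4435, 0.0012]]
wrist [[0.45, 0.001]]
cap
top [[0.579, 0.0107]]
wrist [[0.5813, 0.0109]]
nut
top [[0.6751, -0.0012]]
filt
top [[0.6752, -0.1488]]
plug
top [[0.4662, -0.13]]
wrist [[0.469, -0.1277]]
[[0.589, -0.259], [0.601, -0.356], [0.37, -0.392], [0.355, -0.296]] [ 0.4786468  -0.32585311] [np.float64(0.098), np.float64(0.233), np.float64(0.097), np.float64(0.237)] 8.843947221100912
((477.43133544921875, -325.3678894042969), (241.7158966064453, 100.58920288085938), 8.470709800720215)
```

```bash
python3 - <<'E'
from h import *
r.move_to([.447,.001,.16],down(0))
T=wristpose();im=optics.camera("wrist");np.save("T2.npy",T)
u=proj([.447,.001,.034],"wrist",T)[0];print(u,read_t())
cv2.imwrite("pics/w2.png",im[:,:,::-1])
E
```

```text
[280.73936282 198.62852032] 3.4583
```

View pics/w2.png

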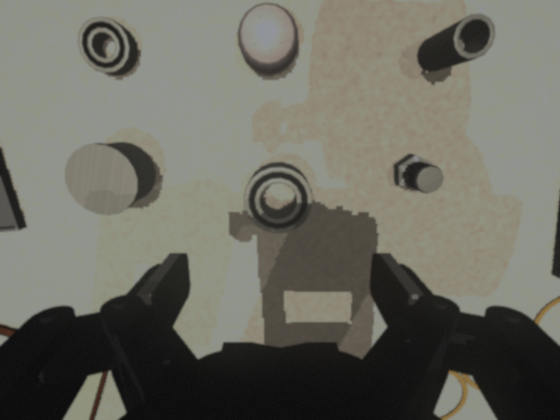

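The bearing's top ring is centred at about (279,196), so it lies near (0.450, 0.002). The plug top is at (429,178). I'll pick the bearing and set it down.

```bash
cat >> h.py <<'E'
TR=dict(t3=(np.array([.4775,-.326]),np.radians(8.8)),t2=(np.array([.483,.3215]),np.radians(5.2)))
def comp(t,x):
    o,a=TR[t]; return o+x*np.array([np.cos(a),np.sin(a)])
def pick(x,y,yaw,h,f=50,wide=.085):
    """h: TCP height above the part's underside"""
    jaws.command_gripper(wide)
    r.move_to([x,y,h+.08],down(yaw)); r.move_straight([x,y,h],speed=.1)
    jaws.command_gripper(0,f); print("grip",read_grip_width(),read_finger_force())
    r.move_straight([x,y,h+.12],speed=.2); print("lifted",read_grip_width(),read_t())
def place(x,y,yaw,h,wide,up=.12):
    r.move_to([x,y,h+.11],down(yaw)); r.move_straight([x,y,h+.012],speed=.15); r.dwell(.2)
    s=r.move_straight([x,y,h-.002],speed=.02,f_stop=5)
    print("contact",s,np.array(read_tool_pos())-[x,y,h+.003],read_contact_force())
    jaws.command_gripper(wide); p=read_tool_pos(); r.move_straight([p[0],p[1],h+up],speed=.2); print("t",read_t())
E
python3 - <<'E'
from h import *
T=np.load("T2.npy")
b=ray((279,196),.034,"wrist",T)[0];print(b,ray((429,178),.044,"wrist",T)[0],ray((268,42),.02,"wrist",T)[0])
pick(b[0],b[1],0,.005)
c=comp("t3",-.071);print(c)
place(*c,0,.005,.085)
E
```

```text
[0.44947108 0.00258837 0.034     ] [ 0.46804484 -0.12682867  0.044     ] [0.5793275  0.01187934 0.02      ]
grip 0.06307293764250207 51.55613360926509
lifted 0.06295335797540791 6.125
[ 0.40733578 -0.33686199]
contact True [ 5.52314533e-05 -1.33762018e-04  1.25644255e-03] [-0.61547871  0.34968508  6.80020755]
t 9.9833
```

```bash
python3 - <<'E'
from h import *
T=wristpose();im=optics.camera("wrist");np.save("T3.npy",T);cv2.imwrite("pics/w3.png",im[:,:,::-1])
pick(.580,.0115,0,.005,35)
E
```

```text
grip 0.049006700210111755 35.97671394702047
lifted 0.04860104959346448 13.8333
```

View pics/w3.png

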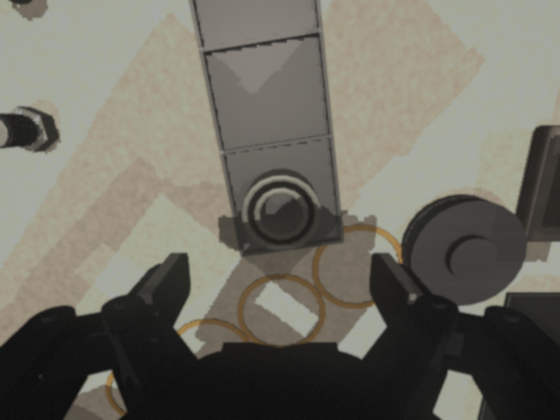

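The bearing sits in the compartment at about (281,210), clear of the walls. I'm holding the cap. I'll check the tray pose against the two dividers and then place it.

```bash
python3 - <<'E'
from h import *
T=np.load("T3.npy")
print(ray([(277,144),(262,41.5),(281,205)],.01,"wrist",T)[:,:2].round(4),comp("t3",-.0235),comp("t3",.0555))
c=comp("t3",.016)
place(*c,0,.005,.062)
u=[.675,-.001]
r.move_to([.66,0,.16],down(0))
T=wristpose();im=optics.camera("wrist");np.save("T4.npy",T);cv2.imwrite("pics/w4.png",im[:,:,::-1]);print(proj([.675,-.001,.03],"wrist",T))
E
```

```text
[[ 0.4547 -0.3327]
 [ 0.5314 -0.3215]
 [ 0.4021 -0.3361]] [ 0.45427663 -0.32959517] [ 0.53234668 -0.31750929]
contact True [ 3.32778756e-05 -9.06910052e-05  8.73477800e-04] [-1.09306921  0.15627857  6.77481687]
t 17.6333
[[280.3580917  179.79201892]]
```

View pics/w4.png

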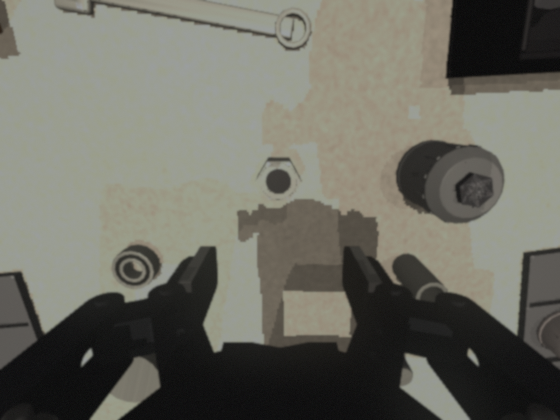

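Nut hole at (279,181), filter boss at (473,188). I'll zoom in on the nut to get its orientation.

```bash
python3 - <<'E'
import cv2
w=cv2.imread("pics/w4.png");cv2.imwrite("pics/c2.png",cv2.convertScaleAbs(cv2.resize(w[145:215,240:320],None,fx=8,fy=8,interpolation=cv2.INTER_CUBIC),alpha=1.4))
E
```

```text
(no output)
```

View pics/c2.png

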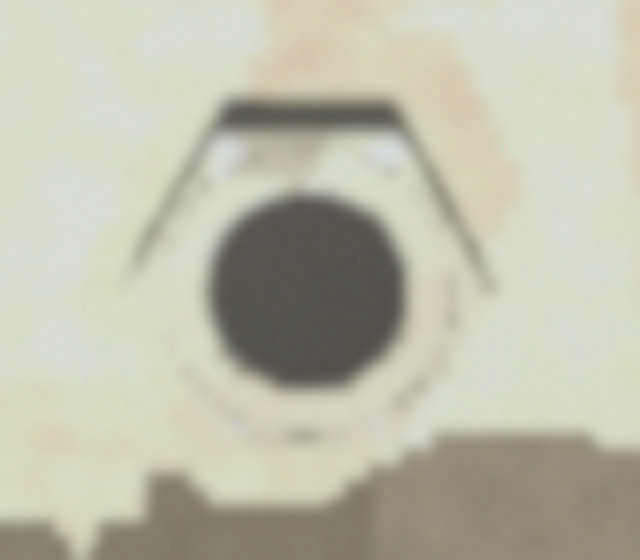

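The flats face ±x (0°), and the hole is at (278.4,181.2). I'll grip across flats at yaw 30°.

```bash
sed -i 's/-.326\])/-.3285])/' h.py; python3 - <<'E'
from h import *
T=np.load("T4.npy");n=ray((278.4,181.2),.03,"wrist",T)[0];print(n,ray((473,188),.078,"wrist",T)[0])
a=np.radians(30)
pick(n[0],n[1],a,.008,40,.07)
place(*comp("t3",.087),a,.009,.06)
T=wristpose();im=optics.camera("wrist");np.save("T5.npy",T);cv2.imwrite("pics/w5.png",im[:,:,::-1])
E
```

```text
[0.67370368 0.00077787 0.03      ] [ 0.67798154 -0.14571428  0.078     ]
grip 0.03520568023262029 41.46885099937208
lifted 0.0351338601172329 21.975
contact True [-8.87784851e-06 -4.79851944e-05 -6.70408341e-05] [-0.71797174  0.4993705   5.21391246]
t 25.8583
```

View pics/w5.png

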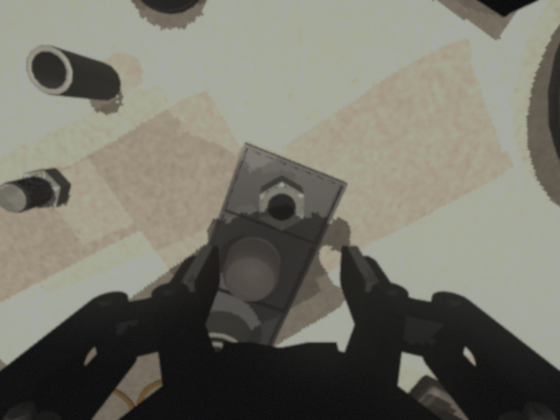

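The nut, cap and bearing each stand in their own compartments of tray3. Next are the filter and the plug.

```bash
python3 - <<'E'
from h import *
jaws.command_gripper(.085)
r.move_to([.677,-.147,.16],down(0))
pick(.677,-.147,0,.015,50)
c=comp("t2",-.0315); r.move_to([*c,.16],down(0))
place(*c,0,.015,.085,up=.13)
r.move_to([.468,-.127,.15],down(0))
pick(.468,-.127,0,.018,40,.06)
c=comp("t2",.0475); r.move_to([*c,.17],down(0))
place(*c,0,.018,.06,up=.15)
T=wristpose();im=optics.camera("wrist");cv2.imwrite("pics/w6.png",im[:,:,::-1])
r.move_to([.40,0,.35],down(0));cv2.imwrite("pics/top6.png",optics.camera("top")[:,:,::-1])
E
```

```text
grip 0.06269467199494176 55.28855653479695
lifted 0.06300604952916365 29.7333
contact True [2.87136798e-05 6.54282666e-05 1.40676898e-03] [-1.27527294 -0.81178623  5.54615502]
t 34.4833
grip 0.023168545238761096 38.905030488967896
lifted 0.022810969148060387 38.9333
contact True [5.48005480e-05 1.23076738e-05 7.15183483e-04] [-0.90633231  0.33659346  5.7431306 ]
t 43.7167
```

View pics/w6.png

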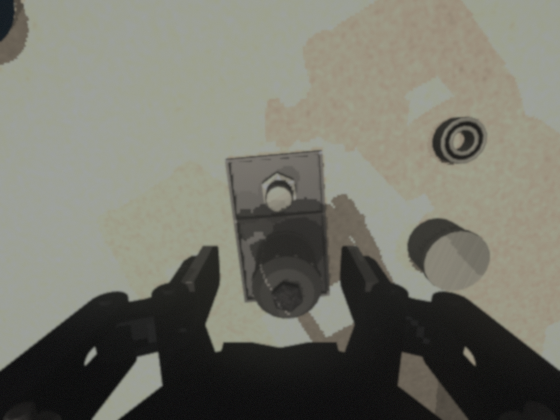

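View pics/top6.png

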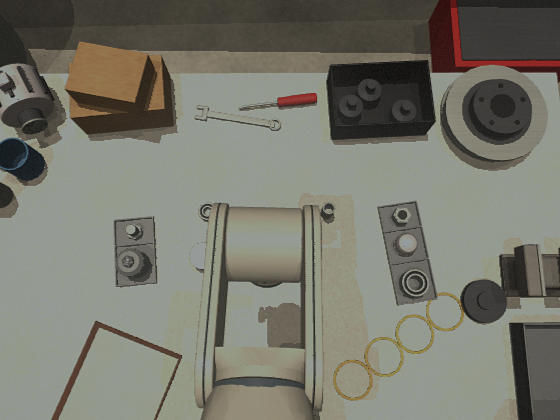

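Wrist view: the plug at (278,190) and the filter at (287,290) stand upright inside tray2. Top view: tray3 holds all three of its parts, and the small bearing, tin and socket look to be where they were. Handing in.

```bash
python3 -c "
from bench import *
print(ticket.hand_in(),read_t())"
```

```text
the job is handed in; nothing more can be done
the job is handed in; nothing more can be done
```

Both kits are made up and handed in after about 45 s of robot time: all five parts stand upright in their compartments, set down in the order asked, and the small bearing, tin and socket were left where they were; the hand-in returned no verdict.

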